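# Latch the clamping jig on the oak blank

### The arm

A 6-joint arm with a two-finger parallel gripper is mounted at the origin on the work surface. World frame = base frame: x ahead of the robot, y to its left, z up, the work surface at z = 0. Lengths are in m, angles in rad, forces in N, time in s.
With the tool pointing down it reaches from about 0.35 to 0.85 m from the base axis. Payload 8.1 kg.
Tool frame: the origin (TCP) lies midway between the tips of the shut fingers; the grasp point (between the pads) lies 19 mm behind it; z points along the fingers, y is the direction in which the jaws open and shut (so a half turn about z gives the same grasp; the last joint's range is limited). The gripper opens to 85 mm and grips with 20 to 120 N. Pads are 22 mm wide; open, the fingers measure 114 mm over their backs; the gripper's body (76 mm by 85 mm) begins 54 mm behind the grasp point. The pads swing forward as they close: fully open they stand 13 mm farther back than shut.
Start: joints at [1.049, 0.13, 1.488, -0, 1.523, -0.085], TCP at [0.254, 0.544, 0.231] pointing down, gripper open.
Joint ranges: [-2.96, 2.96], [-0.89, 2.26], [0.02, 2.5], [-1.34, 4.48], [0, 2.73], [-2.66, 2.66]. Speed limits (rad/s): [2.39, 2.39, 2.79, 3.14, 3.14, 3.14].

### API

Orientations are given as a 3x3 rotation matrix whose columns are the frame's x, y, z axes.
In Python, from station import ctrl, cams gives the robot as it stands.
- The arm moves only by the tool jog_arm, never from a script. Its arguments are lists of equal length, an entry for each row: "jaw": the finger opening in cm, from 0 to 8.54; "dp": the shift along the tool's x, y, z in cm, a list of three; "rotation": the turn, a rotation vector about the tool's x, y, z in rad, a list of three. A call has 1 to 12 rows; each row is the pose to reach, as a shift and turn from the pose commanded when the call began, along the tool's axes at that moment; what a row does not reach only later rows make up. A row lasts 1/12 s, in which the tool goes at most 41.7 mm and 7.16 degrees, less where a joint would pass 70% of its speed; a pose out of reach is approached as far as the arm can. A call with a gripper value outside its range is refused whole. The fingers move at their own pace and stop on an object; "grip_force" is the grip in N (left out, the last holds). Time passes only in rows, so rows that repeat a pose let the fingers close. It gives the time, the measured TCP pose, the force and the opening at its end, in the units of the state.
- ctrl.state(): the state, without advancing time (a new reading comes with each control period).
- cams.grab_frame(name): name is "scene" or "top" or "wrist"; returns a dict with "color" (384x512x3 uint8, blue, green, red), "z_map" (384x512 float32, m along the optical axis (not along the pixel's ray), 0 where there is no reading), "K" (3x3 intrinsics, pixels), "extrinsics" (4x4, takes a point from world to camera coordinates). Camera axes: x right, y down, z forward; pixel columns grow to the right and rows downward; lengths in m; the calibration is good to about 2 mm. The wrist camera is an equidistant fisheye: a pixel r from the principal point sees the ray r / f radians off the axis. A picture is of the moment at which its call begins.
- ctrl.finish_job(): hands the job in, once; it reports no verdict.
The state is a dict: "clock": time; "joint_pos": joint angles; "dq": joint speeds; "joint_efforts": joint torques, N m; "position": TCP position; "ee_rot": TCP orientation; "ft_force": force on the tool from outside, world axes, zero at the start; "torque": the same for the moment, N m; "grip_width": finger opening in m.
Only numpy, scipy, OpenCV 4.12 (cv2) and the standard library are available. Lean on these libraries where they do the work, as an engineer would, in place of code of your own. Each camera call takes 0.05 s, during which the arm holds its last target.

### The job

Close the wooden clamping jig on its blank: lift the latch's wire loop over the red hook on the sliding jaw so that its end bar catches behind the hook, then push the orange lever over and press it down past centre until it sits fully home on its black rubber stop. Do it gently: press the lever with the fingers rather than squeezing it, do not lean on it once it is home, and do not push hard on the sliding jaw or its hook. Leave the glue jar, the blue square and the brush where they are.

Things in the scene. Friction and masses are not known exactly. Their poses are not given: they have to be found in the camera images.
- loop_bar (a point): Centre of the end bar of the latch's wire loop: a steel U of 6 mm wire, 44 mm wide over all, side wires 90 mm long. Own y runs along the bar; own x from the loop's pivot along the side wires to the bar. To be taken by closing the fingers on the outsides of both side wires, beside the bar. Grip it firmly: carrying it swings the lever (up to 10 N).
- keeper_seat (a point): Where the bar's centre belongs in the mouth of the red hook (24 mm wide along y, fits inside the loop), which opens to +x. +x points away from the latch, level; y along the bar; z up. Post face 3 mm to -x of this point; lip: underside 4.5 mm and top 9.5 mm above it, tip 5 mm to +x; level ledge 4.5 mm below it, reaching 27 mm to +x. Moves with the jaw.
- jaw: Sliding wooden jaw that carries the red hook; keeper_seat is 30 mm to +x and 70.5 mm above this origin, and the jaw's top is 42 mm above it. The bar goes over the lip, down on the ledge 10 to 15 mm to +x of keeper_seat, then back to -x under the lip until it meets the post. The fingers must never push the jaw or hook with over 25 N.
- caul (a joint): Opening of the sliding jaw in m: 0 = shut on the blank, about 0.009 = open (held open by springs, 6 N per mm). Shut by the latch it reads 0 to 0.002.
- lever_pivot (a point): Centre of the lever's hinge pin, fixed in place, 1.5 mm higher than keeper_seat and 69 mm from it along x when the jaw is open. It turns with the lever: own y = hinge axis (same direction as the keeper's y), own -x along the lever to the handle. The loop's pivot is on the lever 30 mm from here, 0.16 rad below the handle's line when the lever is down.
- handle_mid (a point): Point on the pressing face of the lever's orange handle, mid-width, 85 mm from the lever pivot along the lever and 6 mm off its centre line. Own z = outward normal of that face: up when the lever is down, towards the keeper when it stands up. Own -x points to the handle's end.
- handle: The lever's orange handle, 62 x 24 x 12 mm, from 44 to 106 mm from the pivot; origin at the lever pivot, axes as lever_pivot. The fingers must never load it with over 30 N, pushing or squeezing.
- lever (a joint): Lever angle, rad: 0 = level, handle away from the keeper; 1.57 = upright; stop at 1.75. Stays where left. With the loop hooked, lowering it takes up to about 10 N at handle_mid; at about 0.16 it goes over centre and the load drops. It is home only when it bears on the rubber stop, met by feel somewhere between 0 and 0.12 rad; friction can hold it short of that, so press it on to the stop.
- stop_block: Small steel block on the fixed jaw, 22 x 30 x 10 mm, under the handle 55 mm from the lever pivot, origin at its underside, 42 mm above the bench; it carries the black rubber stop, 16 mm across, screwed up or down by an unknown amount: its top is 24 to 30.6 mm above this origin. The closed lever must bear on it.
- loop (a joint): Angle of the wire loop relative to the lever, in rad; the side wires rise towards the bar at (loop - lever) rad above level. Stiff pivot: let go, the loop stays at its angle to the lever, so a bar that is not under the hook's lip rises off the hook as the lever is lowered.
- jig: The jig's plywood base, fixed to the bench, 290 x 150 x 18 mm (170 mm to -x, 120 mm to +x). Origin at the bench's height; +x level, from latch to keeper, as the keeper's; z up. The lever pivot is 30 mm to -x of it, on y = 0, 72 mm up. The fixed jaw under the lever is 42 mm high.
- glue: Bystander: a standing jar of glue, 60 mm across, 85 mm high, origin at the centre of its underside.
- square: Bystander: a flat blue plastic carpenter's square, about 90 x 150 mm, 20 mm high, lying on the bench.
- brush: Bystander: a green brush lying on the bench, about 200 mm long.

How it is judged:
On the way:
1. the loop's bar lies in the mouth of the hook, under the lip, with the lever still raised (x of loop_bar in the frame of keeper_seat between -0.003 and 0.005 m and z of loop_bar in the frame of keeper_seat between -0.005 and 0.005 m and value of joint lever above 0.5 rad), for 0.1 s.
At the end, for the whole second after the job is handed in: The loop's bar is in the hook's mouth (within 5 mm of its seat), the lever is past centre (below 0.145 rad), at rest and bearing on its rubber stop (over 0.3 N), and the sliding jaw is shut (opening under 3 mm) (x of loop_bar in the frame of keeper_seat between -0.003 and 0.005 m and z of loop_bar in the frame of keeper_seat between -0.005 and 0.005 m and value of joint lever below 0.145 rad and value of joint caul below 0.003 m and velocity of joint lever between -0.05 and 0.05 rad/s and contact force between handle and stop_block above 0.3 N); the robot touches nothing.
It fails at once if the fingers load the lever's handle with more than 30 N (contact force between the fingers and handle above 30 N).
It fails at once if the fingers load the sliding jaw or its hook with more than 25 N (contact force between the fingers and jaw above 25 N).
It fails at once if a bystander is moved more than 30 mm or the jar is tipped (distance of any of glue, square, brush from where it was at the start of the episode above 0.03 m or angle between glue's own z axis and vertical above 0.5 rad).
It also fails if it takes over 51 s, if anything falls off the work surface, if the arm or the gripper's body presses on something with over 40 N, if the wrist force passes 120 N, or if a joint passes its speed limit or range.

## Working session

There is one attempt and no reset: what is moved stays moved. The work goes in short steps, Python scripts to look and compute and a tool call to move; the robot and the scene stay as the last step left them, time stands still between calls to the robot, and variables do not carry over. Pictures are saved under pics/ and viewed, and the job is handed in when it is done.

Besides the shell and the picture viewer there is one more tool, called by a JSON object that holds its "name" and its "arguments". jog_arm: Moves the arm, as the interface text tells. Its arguments: {"type":"object","properties":{"jaw":{"type":"array","items":{"type":"number"}},"dp":{"type":"array","items":{"type":"array","items":{"type":"number"}}},"rotation":{"type":"array","items":{"type":"array","items":{"type":"number"}}},"grip_force":{"type":"number"}},"required":["jaw","dp","rotation"]}

```bash
ls; mkdir -p pics; python3 - <<'E'
from station import ctrl,cams
import cv2,numpy as np,pickle
print(ctrl.state())
for n in ["scene","top","wrist"]:
    f=cams.grab_frame(n); cv2.imwrite(f"pics/{n}0.png",f["color"]); pickle.dump(f,open(f"{n}0.pkl","wb"))
    print(n,f["K"],f["extrinsics"])
E
```

```text
pics
{'clock': 0.0, 'joint_pos': array([ 1.04860026e+00,  1.31204865e-01,  1.48927962e+00,  1.41547801e-05,
        1.52297684e+00, -8.53868794e-02]), 'dq': array([-2.07106085e-04,  1.95090570e-03, -4.80455172e-04, -6.45494485e-05,
        9.14684787e-04,  4.91489058e-04]), 'joint_efforts': array([-4.05731262e-04, -5.69374466e+01, -5.00566077e+01, -1.45294480e-04,
        1.45389672e-02, -3.09011091e-05]), 'position': array([0.25352565, 0.5432051 , 0.23021813]), 'ee_rot': array([[-9.06105775e-01,  4.23050154e-01, -9.44322764e-04],
       [ 4.23051173e-01,  9.06104356e-01, -1.61258026e-03],
       [ 1.73452642e-04, -1.86066514e-03, -9.99998254e-01]]), 'ft_force': array([ 0.39698916, -0.18405655, -0.40023852]), 'torque': array([-2.42391873e-05, -1.90571567e-02, -1.67140333e-03]), 'grip_width': 0.08549788422862155}
scene [[449.67373929   0.         259.5857827 ]
 [  0.         449.67373929 191.68564092]
 [  0.           0.           1.        ]] [[-0.47262873  0.88110202 -0.01677238  0.24072572]
 [ 0.61557473  0.31645922 -0.72174879 -0.35755974]
 [-0.63062654 -0.35144387 -0.69195186  1.44443701]
 [ 0.          0.          0.          1.        ]]
top [[436.27861585   0.         249.80010381]
 [  0.         436.27861585 196.92635951]
 [  0.           0.           1.        ]] [[ 0.0118235  -0.9997908  -0.01668998  0.04573736]
 [-0.98347633 -0.00861186 -0.1808318   0.62746554]
 [ 0.18065024  0.01855226 -0.98337241  0.83810163]
 [ 0.          0.          0.          1.        ]]
wrist [[297.31863964   0.         262.01464885]
 [  0.         297.31863964 198.50743075]
 [  0.           0.           1.        ]] [[ 0.42305259  0.90610173 -0.00248242 -0.59930073]
 [ 0.86404576 -0.40258893  0.30223679 -0.03970087]
 [ 0.27285788 -0.13000698 -0.95322965  0.38027542]
 [ 0.          0.          0.          1.        ]]
```

View pics/scene0.png

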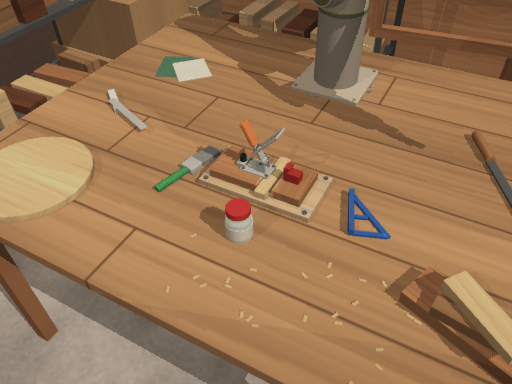

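View pics/top0.png

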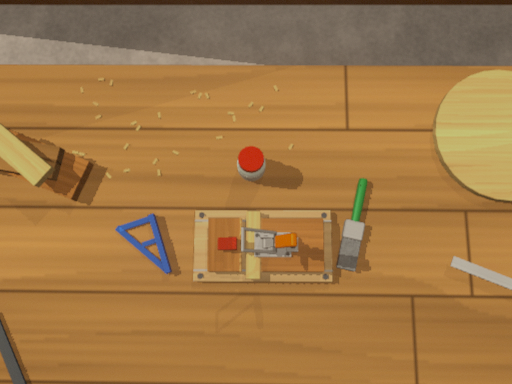

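View pics/wrist0.png

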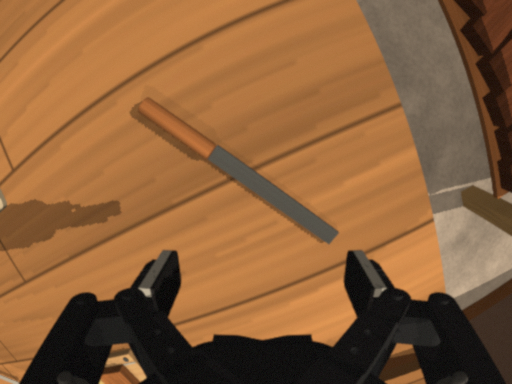

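```bash
cat > h.py <<'E'
import numpy as np,cv2,pickle
def ray(f,u,v):
    K=f["K"];E=f["extrinsics"];R=E[:3,:3];t=E[:3,3]
    d=R.T@np.array([(u-K[0,2])/K[0,0],(v-K[1,2])/K[1,1],1]);o=-R.T@t
    return o,d
def wray(f,u,v):
    K=f["K"];E=f["extrinsics"];R=E[:3,:3];t=E[:3,3]
    a=np.array([u-K[0,2],v-K[1,2]]);r=np.linalg.norm(a);th=r/K[0,0]
    d=np.array([*(a/max(r,1e-9)*np.sin(th)),np.cos(th)])
    return -R.T@t,R.T@d
def onz(od,z):
    o,d=od; return o+d*(z-o[2])/d[2]
def tri(*rays):
    A=np.zeros((3,3));b=np.zeros(3)
    for o,d in rays:
        d=d/np.linalg.norm(d);P=np.eye(3)-np.outer(d,d);A+=P;b+=P@o
    p=np.linalg.solve(A,b); return p,[np.linalg.norm(np.cross(p-o,d/np.linalg.norm(d))) for o,d in rays]
def cloud(f):
    z=f["z_map"];v,u=np.mgrid[:z.shape[0],:z.shape[1]];K=f["K"]
    c=np.stack([(u-K[0,2])/K[0,0]*z,(v-K[1,2])/K[1,1]*z,z],-1)
    E=f["extrinsics"]; return (c-E[:3,3])@E[:3,:3]
def crop(f,x0,x1,y0,y1,s,name):
    cv2.imwrite(name,cv2.resize(f["color"][y0:y1,x0:x1],None,fx=s,fy=s,interpolation=cv2.INTER_CUBIC))
E
python3 - <<'E'
from h import *
t=pickle.load(open("top0.pkl","rb"));s=pickle.load(open("scene0.pkl","rb"))
crop(t,185,345,195,295,5,"pics/tc.png"); crop(s,190,340,110,220,5,"pics/sc.png")
for p in [(202,215),(324,215),(200,275),(325,275)]: print(onz(ray(t,*p),.018))
for n,f in(("top",t),("scene",s)):
    C=cloud(f);h=cv2.cvtColor(f["color"],cv2.COLOR_BGR2HSV)
    H,S,V=[h[...,i].astype(int) for i in range(3)]
    roi=np.zeros(H.shape,bool)
    if n=="top": roi[205:290,190:340]=1
    else: roi[110:220,190:340]=1
    for nm,m in (("red",((H<4)|(H>176))&(S>200)),("orange",(H>8)&(H<14)&(S>235)&(V>190))):
        m=m&roi; v,u=np.nonzero(m); 
        if len(u)==0: continue
        P=C[m]; print(n,nm,len(u),u.min(),u.max(),v.min(),v.max(),"\n",P.min(0).round(4),P.max(0).round(4),np.median(P,0).round(4))
E
```

```text
[0.59414614 0.1544536  0.018     ]
[ 0.59660268 -0.10505897  0.018     ]
[0.46815294 0.15463233 0.018     ]
[ 0.47119983 -0.10476078  0.018     ]
```

View pics/tc.png

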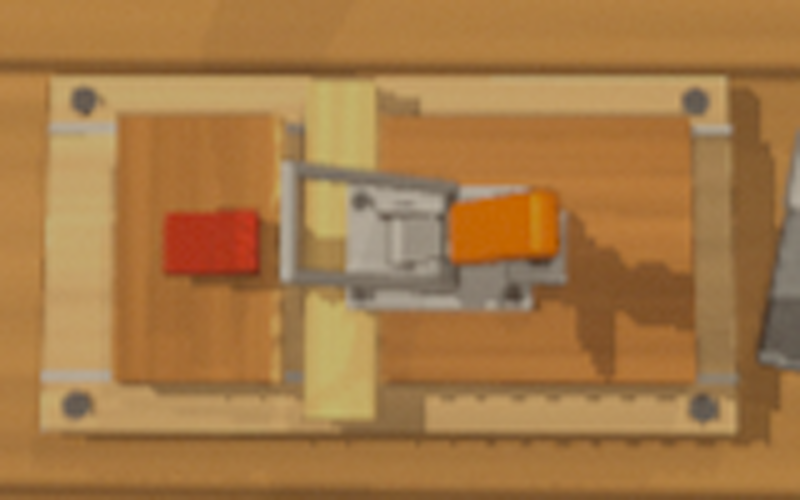

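View pics/sc.png

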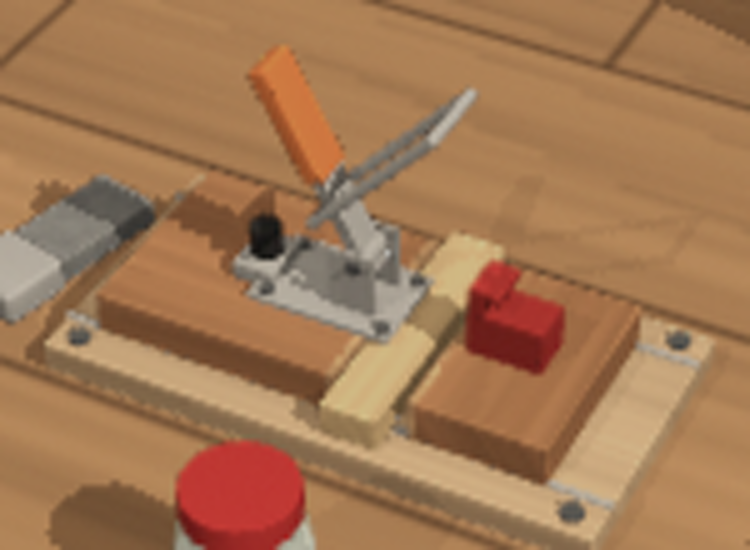

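```bash
python3 - <<'E'
from h import *
for n,pts in (("top",[(227,243),(287,241),(251,160),(265,243)]),("scene",[(293,173),(250,132),(237,208)])):
    f=pickle.load(open(n+"0.pkl","rb"));C=cloud(f);h=cv2.cvtColor(f["color"],cv2.COLOR_BGR2HSV)
    print(f["z_map"].min(),f["z_map"].max())
    for u,v in pts: print(n,u,v,h[v,u],C[v,u].round(4))
E
```

```text
0.0 1.8980767
top 227 243 [  6 213 169] [0.5316 0.0965 0.0652]
top 287 241 [ 16 255 195] [ 0.5295 -0.0173  0.1538]
top 251 160 [  5 234 191] [0.6983 0.0502 0.0832]
top 265 243 [ 18  41 163] [0.5313 0.0208 0.0786]
0.0 3.3309898
scene 293 173 [  1 187 169] [0.5379 0.1028 0.0673]
scene 250 132 [ 12 175 205] [ 0.5339 -0.0086  0.1423]
scene 237 208 [  1 187 191] [0.7077 0.0556 0.0864]
```

```bash
python3 - <<'E'
from h import *
t=pickle.load(open("top0.pkl","rb"));s=pickle.load(open("scene0.pkl","rb"))
T=lambda u,v:ray(t,185+u/5-.4,195+v/5-.4)
S=lambda u,v:ray(s,190+u/5-.4,110+v/5-.4)
X=np.array([-.0105,1,0]);Y=np.array([-1,-.0105,0]);J=np.array([.5322,.0498,0])
def jig(p): q=p-J; return np.array([q@X,q@Y,q[2]]).round(4)
for nm,a,b in [("bar+x",(288,167),(437,138)),("bar-x",(288,280),(472,95)),("screwA",(84,100),(571,511)),("screwB",(76,405),(678,340)),("screwC",(704,408),(None)),("hooktop",(247,242),(497,285)),("handle end +x",(556,195),(250,73)),("handle end -x",(557,258),(283,47))] :
    if b is None: continue
    p,e=tri(T(*a),S(*b)); print(nm,p.round(4),np.round(e,4),"jig",jig(p))
C=cloud(t)
for u,v in [(164,212),(164,272),(258,212),(258,272)]: p=onz(T(u,v),.066); print("hook",p.round(4),jig(p), jig(onz(T(u,v),.08)))
for u in range(215,240): print(u,jig(C[242,u]),jig(C[244,u]))
# screws by top circles refined
E
```

```text
bar+x [0.5501 0.0649 0.1637] [0.002 0.002] jig [ 0.0149 -0.0181  0.1637]
bar-x [0.5107 0.0635 0.1603] [0.001 0.001] jig [0.014  0.0213 0.1603]
screwA [0.5945 0.1567 0.0183] [0.001 0.001] jig [ 0.1062 -0.0635  0.0183]
screwB [0.4666 0.1558 0.0178] [0.0008 0.0008] jig [0.1067 0.0645 0.0178]
hooktop [0.5297 0.0851 0.0733] [0.0033 0.0033] jig [0.0353 0.0021 0.0733]
handle end +x [ 0.5417 -0.0314  0.1614] [0.0011 0.0011] jig [-0.0813 -0.0086  0.1614]
handle end -x [ 0.5185 -0.0298  0.1617] [0.0031 0.0031] jig [-0.0795  0.0146  0.1617]
hook [0.5433 0.116  0.066 ] [ 0.066  -0.0118  0.066 ] [ 0.0648 -0.0105  0.08  ]
hook [0.5194 0.1153 0.066 ] [0.0657 0.0121 0.066 ] [0.0644 0.013  0.08  ]
hook [0.5437 0.0783 0.066 ] [ 0.0284 -0.0118  0.066 ] [ 0.0277 -0.0105  0.08  ]
hook [0.5198 0.0779 0.066 ] [0.0282 0.0121 0.066 ] [0.0275 0.013  0.08  ]
215 [ 0.073  -0.0036  0.0426] [0.0729 0.0004 0.0422]
216 [ 0.071  -0.0037  0.0414] [0.0708 0.0005 0.0431]
217 [ 0.0693 -0.004   0.0378] [0.069  0.0003 0.0401]
218 [ 0.0644 -0.0016  0.0688] [0.0648 0.0021 0.0642]
219 [ 0.0626 -0.0017  0.0665] [0.0629 0.002 
[... 368 characters left out ...]
023 0.0672]
227 [ 0.0467 -0.0018  0.0664] [0.0467 0.0021 0.0652]
228 [ 0.0436 -0.0005  0.0821] [0.0437 0.0032 0.0798]
229 [ 0.0418 -0.0007  0.08  ] [0.0417 0.0034 0.0815]
230 [ 0.0399 -0.0008  0.078 ] [0.04   0.003  0.0768]
231 [ 0.038  -0.0008  0.0782] [0.0378 0.0032 0.0799]
232 [ 0.036  -0.0008  0.0781] [0.0359 0.0031 0.0785]
233 [ 0.034  -0.0008  0.0789] [0.0339 0.0032 0.0792]
234 [ 0.0321 -0.0008  0.0778] [0.0319 0.0032 0.0798]
235 [ 0.03   -0.0007  0.0801] [0.03   0.0032 0.0797]
236 [ 0.0287 -0.0017  0.0668] [0.0287 0.0021 0.0652]
237 [ 0.0278 -0.0037  0.0417] [0.0278 0.0005 0.0426]
238 [ 0.0259 -0.0039  0.0395] [0.0259 0.0002 0.0391]
239 [ 0.0238 -0.0038  0.0399] [0.0237 0.0003 0.0405]
```

{"name": "jog_arm", "arguments": {"jaw": [8.5, 8.5, 8.5, 8.5, 8.5, 8.5, 8.5, 8.5, 8.5, 8.5, 8.5, 8.5], "dp": [[-45.4, -31.7, 0], [-45.4, -31.7, 0], [-45.4, -31.7, 0], [-45.4, -31.7, 0], [-45.4, -31.7, 0], [-45.4, -31.7, 0], [-45.4, -31.7, 0], [-45.4, -31.7, 0], [-45.4, -31.7, 0], [-45.4, -31.7, 0], [-45.4, -31.7, 0], [-45.4, -31.7, 0]], "rotation": [[0, 0, 1.123], [0, 0, 1.123], [0, 0, 1.123], [0, 0, 1.123], [0, 0, 1.123], [0, 0, 1.123], [0, 0, 1.123], [0, 0, 1.123], [0, 0, 1.123], [0, 0, 1.123], [0, 0, 1.123], [0, 0, 1.123]], "grip_force": 40}}

```text
clock: 1.15
position: [0.5047, 0.1089, 0.2312]
ee_rot: [[-0.011, 1.0, 0.0], [1.0, 0.011, 0.0], [0.0, 0.0, -1.0]]
ft_force: [0.3, 0.7, 0.8]
grip_width: 0.0849
```

{"name": "jog_arm", "arguments": {"jaw": [8.5, 8.5, 8.5, 8.5], "dp": [[-4.5, 2.6, 0], [-4.5, 2.6, 0], [-4.5, 2.6, 0], [-4.5, 2.6, 0]], "rotation": [[0, 0, 0], [0, 0, 0], [0, 0, 0], [0, 0, 0]]}}

```text
clock: 1.48
position: [0.5304, 0.0659, 0.2308]
ee_rot: [[-0.009, 1.0, -0.001], [1.0, 0.009, 0.0], [0.0, -0.001, -1.0]]
ft_force: [-0.5, 0.0, -0.2]
grip_width: 0.085
```

```bash
python3 - <<'E'
from station import ctrl,cams
from h import *
s=ctrl.state();print(s["position"],s["ee_rot"].round(3))
f=cams.grab_frame("wrist");pickle.dump(f,open("w1.pkl","wb"));cv2.imwrite("pics/w1.png",cv2.resize(f["color"],None,fx=1.5,fy=1.5))
E
```

```text
[0.5304142  0.06589487 0.23078607] [[-0.009  1.    -0.001]
 [ 1.     0.009  0.   ]
 [ 0.    -0.001 -1.   ]]
```

View pics/w1.png

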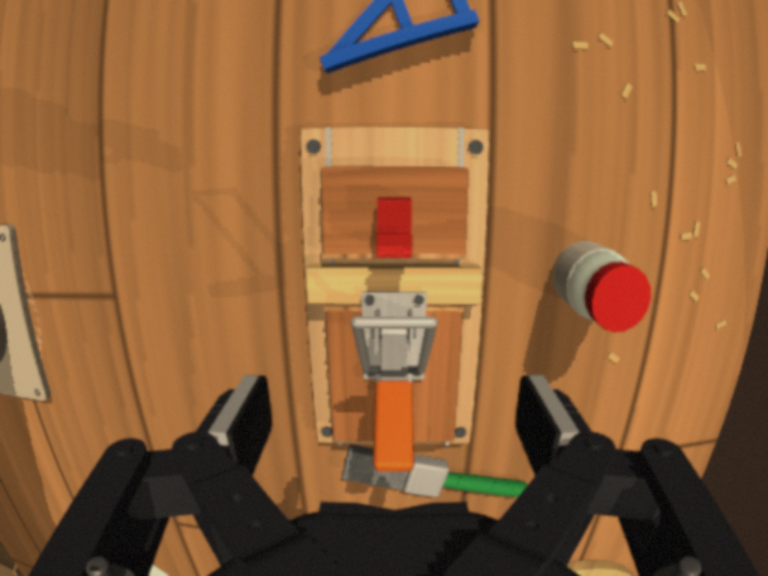

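```bash
python3 - <<'E'
from h import *
t=pickle.load(open("top0.pkl","rb"));s=pickle.load(open("scene0.pkl","rb"));w=pickle.load(open("w1.pkl","rb"))
T=lambda u,v:ray(t,185+u/5-.4,195+v/5-.4)
S=lambda u,v:ray(s,190+u/5-.4,110+v/5-.4)
W=lambda u,v:wray(w,u/1.5-.17,v/1.5-.17)
X=np.array([-.0105,1,0]);Y=np.array([-1,-.0105,0]);J=np.array([.5322,.0498,0])
def jig(p): q=p-J; return np.array([q@X,q@Y,q[2]]).round(4)
for nm,r in [("bar+x",(T(288,167),S(437,138),W(436,322))),("bar-x",(T(288,280),S(472,95),W(355,322)))]:
    for rr in (r,(r[0],r[2]),(r[1],r[2])):
        p,e=tri(*rr);print(nm,p.round(4),np.round(e,4),jig(p))
for p in [(313,146),(475,146),(327,432),(460,432)]: print("screw",onz(W(*p),.018).round(4),jig(onz(W(*p),.018)))
for p in [(377,198),(411,198),(377,257),(411,257)]: print("hook",jig(onz(W(*p),.066)),jig(onz(W(*p),.08)))
E
```

```text
bar+x [0.5511 0.065  0.1645] [0.002  0.0024 0.0011] [ 0.015  -0.019   0.1645]
bar+x [0.552  0.0632 0.1604] [0.0006 0.0006] [ 0.0132 -0.02    0.1604]
bar+x [0.5518 0.0667 0.1661] [0.0013 0.0013] [ 0.0167 -0.0198  0.1661]
bar-x [0.5109 0.0634 0.1606] [0.0008 0.0013 0.0005] [0.0138 0.0211 0.1606]
bar-x [0.5112 0.0626 0.16  ] [0. 0.] [0.013  0.0209 0.16  ]
bar-x [0.5111 0.064  0.1612] [0.0009 0.0009] [0.0144 0.0209 0.1612]
screw [0.4663 0.1561 0.018 ] [0.107  0.0647 0.018 ]
screw [0.5944 0.1574 0.018 ] [ 0.1069 -0.0633  0.018 ]
screw [ 0.4683 -0.1055  0.018 ] [-0.1546  0.0656  0.018 ]
screw [ 0.5965 -0.1042  0.018 ] [-0.1547 -0.0627  0.018 ]
hook [0.0681 0.0125 0.066 ] [0.0693 0.0119 0.08  ]
hook [ 0.0681 -0.0109  0.066 ] [ 0.0693 -0.0103  0.08  ]
hook [0.0265 0.0128 0.066 ] [0.0295 0.0123 0.08  ]
hook [ 0.0264 -0.0111  0.066 ] [ 0.0295 -0.0106  0.08  ]
```

{"name": "jog_arm", "arguments": {"jaw": [8.5, 8.5, 8.5, 8.5, 8.5, 8.5], "dp": [[-0.3, 0.1, 3], [-0.3, 0.1, 6], [-0.3, 0.1, 8], [-0.3, 0.1, 9.1], [-0.3, 0.1, 9.1], [-0.3, 0.1, 9.1]], "rotation": [[0, 0, 0], [0, 0, 0], [0, 0, 0], [0, 0, 0], [0, 0, 0], [0, 0, 0]]}}

```text
clock: 2.03
position: [0.5313, 0.0642, 0.1406]
ee_rot: [[-0.013, 1.0, -0.001], [1.0, 0.013, 0.0], [0.0, -0.001, -1.0]]
ft_force: [-0.4, -0.8, 0.4]
grip_width: 0.0851
```

```bash
python3 - <<'E'
from station import ctrl,cams
from h import *
s=ctrl.state();print(s["position"],s["ft_force"])
f=cams.grab_frame("wrist");pickle.dump(f,open("w2.pkl","wb"));cv2.imwrite("pics/w2.png",cv2.resize(f["color"],None,fx=1.5,fy=1.5))
f=cams.grab_frame("scene");crop(f,190,340,80,190,5,"pics/s2.png")
E
```

```text
[0.53129888 0.06424345 0.14060845] [-0.41494562 -0.75730173  0.40358007]
```

View pics/w2.png

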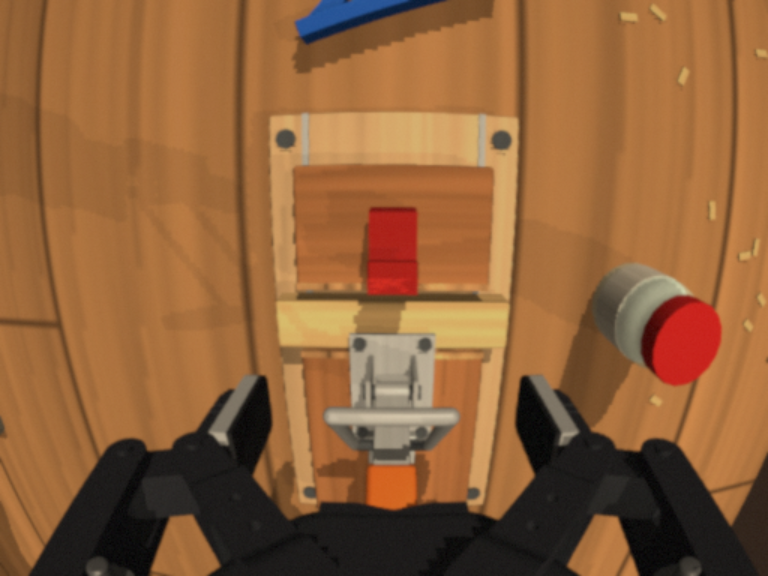

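View pics/s2.png

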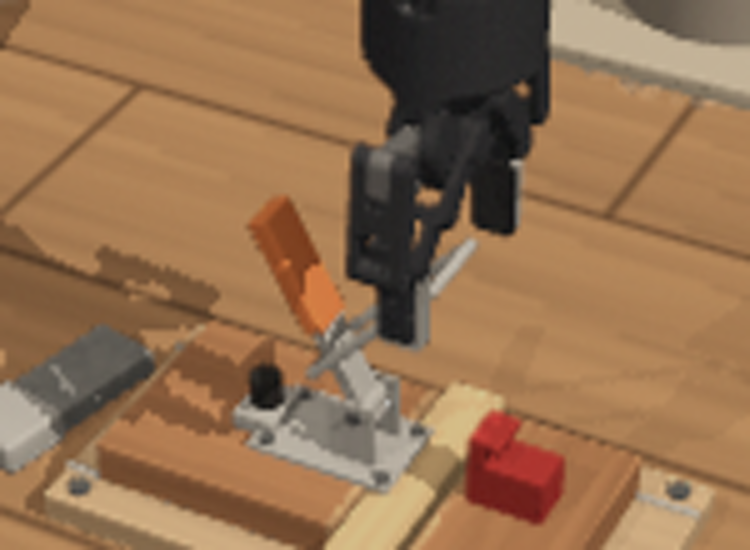

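{"name": "jog_arm", "arguments": {"jaw": [3.5, 3.5, 3.5, 3.5, 3.5, 3.5, 3.5, 3.5], "dp": [[0, 0, 0], [0, 0, 0], [0, 0, 0], [0, 0, 0], [0, 0, 0], [0, 0, 0], [0, 0, 0], [0, 0, 0]], "rotation": [[0, 0, 0], [0, 0, 0], [0, 0, 0], [0, 0, 0], [0, 0, 0], [0, 0, 0], [0, 0, 0], [0, 0, 0]], "grip_force": 40}}

```text
clock: 2.8
position: [0.5313, 0.0635, 0.1409]
ee_rot: [[-0.011, 1.0, -0.001], [1.0, 0.011, 0.001], [0.001, -0.001, -1.0]]
ft_force: [-5.7, 1.1, 4.7]
grip_width: 0.0422
```

```bash
python3 - <<'E'
from station import ctrl,cams
from h import *
s=ctrl.state();print(s["position"],s["ft_force"],s["grip_width"])
f=cams.grab_frame("wrist");pickle.dump(f,open("w3.pkl","wb"));cv2.imwrite("pics/w3.png",cv2.resize(f["color"],None,fx=1.5,fy=1.5))
f=cams.grab_frame("scene");crop(f,190,340,80,190,5,"pics/s3.png")
E
```

```text
[0.53125389 0.06351178 0.14085603] [-5.71229681  1.05421751  4.66408717] 0.04224911822795749
```

View pics/w3.png

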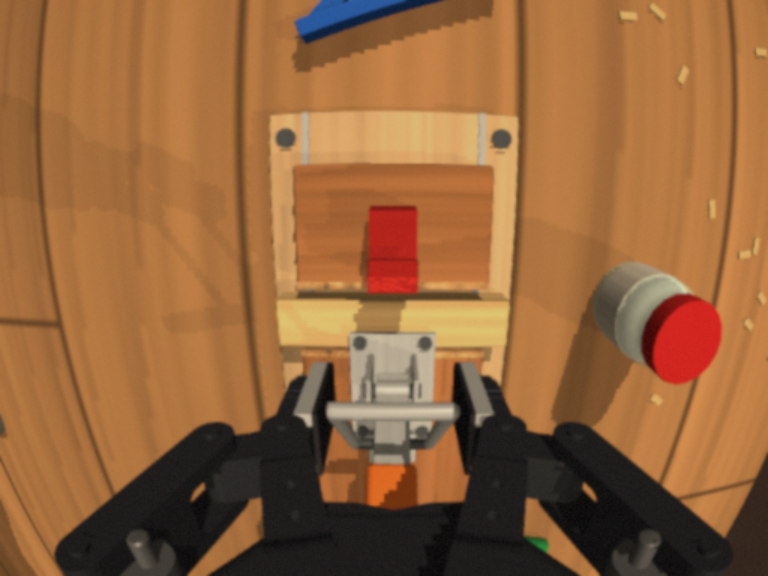

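View pics/s3.png

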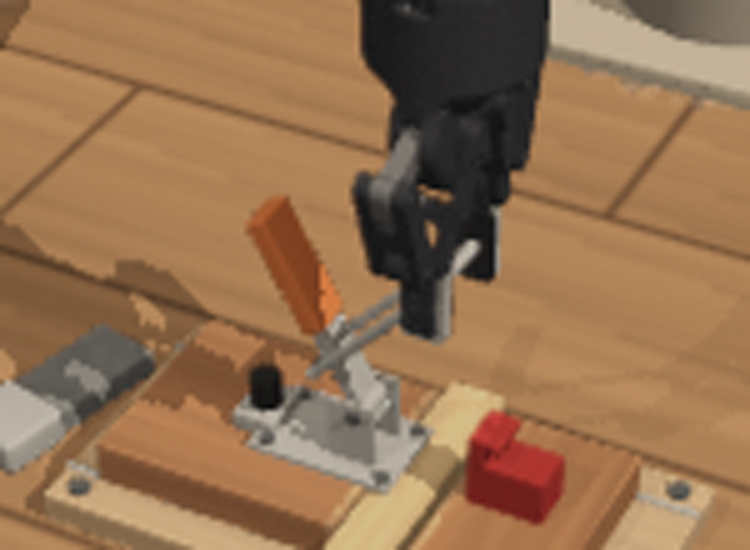

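{"name": "jog_arm", "arguments": {"jaw": [3.5, 3.5, 3.5, 3.5, 3.5, 3.5, 3.5, 3.5, 3.5], "dp": [[0.5, 0, 0.3], [1.0, 0, 0.6], [1.4, 0, 0.9], [1.8, 0, 1.5], [2.1, 0, 2.0], [2.4, 0, 2.5], [2.8, 0, 3.4], [3.2, 0, 4.4], [3.2, 0, 4.4]], "rotation": [[0, 0, 0], [0, 0, 0], [0, 0, 0], [0, 0, 0], [0, 0, 0], [0, 0, 0], [0, 0, 0], [0, 0, 0], [0, 0, 0]], "grip_force": 50}}

```text
clock: 3.65
position: [0.5306, 0.0956, 0.0949]
ee_rot: [[-0.012, 1.0, -0.002], [1.0, 0.012, -0.0], [0.0, -0.002, -1.0]]
ft_force: [-1.5, -1.9, 0.7]
grip_width: 0.0414
```

```bash
python3 - <<'E'
from station import ctrl,cams
from h import *
s=ctrl.state();print(s["position"],s["ft_force"],s["grip_width"])
f=cams.grab_frame("wrist");pickle.dump(f,open("w4.pkl","wb"));cv2.imwrite("pics/w4.png",cv2.resize(f["color"],None,fx=1.5,fy=1.5))
f=cams.grab_frame("scene");pickle.dump(f,open("s4.pkl","wb"));crop(f,190,340,80,190,5,"pics/s4.png")
E
```

```text
[0.53055561 0.09558645 0.09493317] [-1.49851604 -1.88731832  0.697904  ] 0.04142705381199845
```

View pics/w4.png

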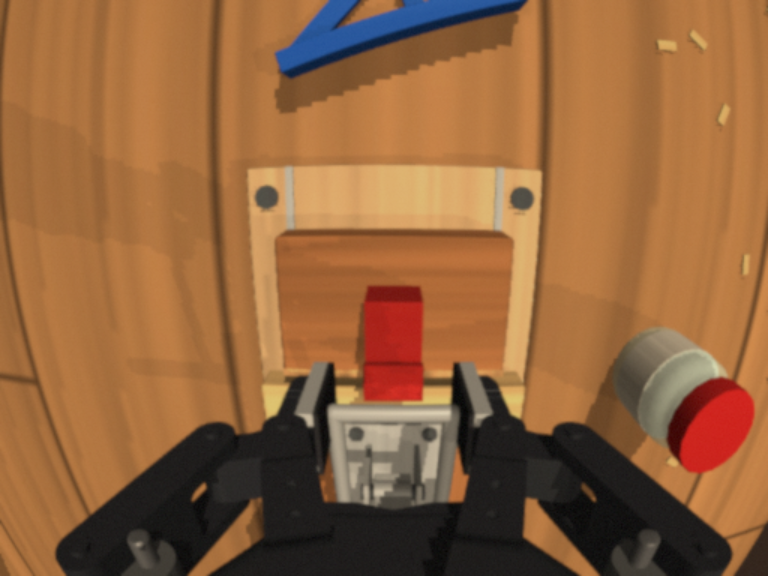

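View pics/s4.png

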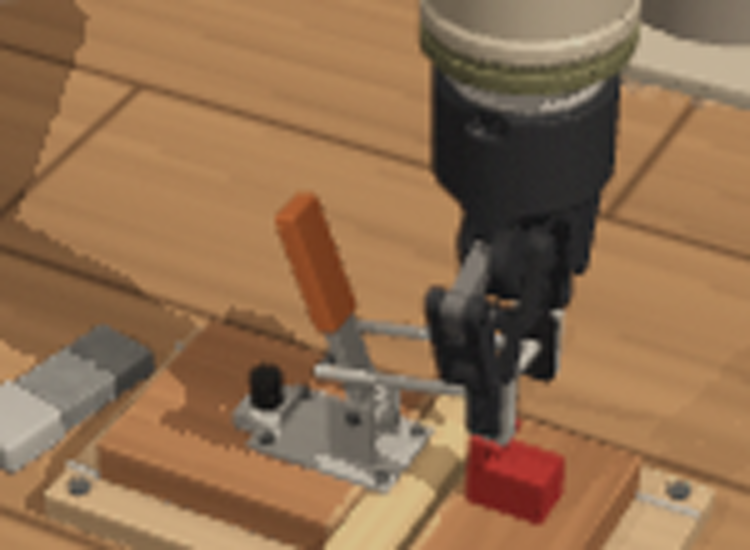

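{"name": "jog_arm", "arguments": {"jaw": [3.5, 3.5, 3.5, 3.5, 3.5, 3.5, 3.5, 3.5, 3.5], "dp": [[0.2, 0, 0.7], [0.4, 0, 1.4], [0.5, 0, 2.1], [0.5, 0, 2.6], [0.5, 0, 3.1], [0.5, 0, 3.6], [0.5, 0, 4.0], [0.5, 0, 4.0], [0.5, 0, 4.0]], "rotation": [[0, 0, 0], [0, 0, 0], [0, 0, 0], [0, 0, 0], [0, 0, 0], [0, 0, 0], [0, 0, 0], [0, 0, 0], [0, 0, 0]]}}

```text
clock: 4.5
position: [0.5309, 0.1, 0.0565]
ee_rot: [[-0.011, 1.0, -0.001], [1.0, 0.011, -0.0], [-0.0, -0.001, -1.0]]
ft_force: [-6.1, -0.2, 1.6]
grip_width: 0.0416
```

```bash
python3 - <<'E'
from station import ctrl,cams
from h import *
s=ctrl.state();print(s["position"],s["ft_force"],s["grip_width"])
f=cams.grab_frame("wrist");pickle.dump(f,open("w5.pkl","wb"));cv2.imwrite("pics/w5.png",cv2.resize(f["color"],None,fx=1.5,fy=1.5))
f=cams.grab_frame("scene");pickle.dump(f,open("s5.pkl","wb"));crop(f,190,340,80,190,5,"pics/s5.png")
E
```

```text
[0.53091828 0.09996317 0.05645402] [-6.13276152 -0.24145785  1.58602128] 0.04162736320530975
```

View pics/w5.png

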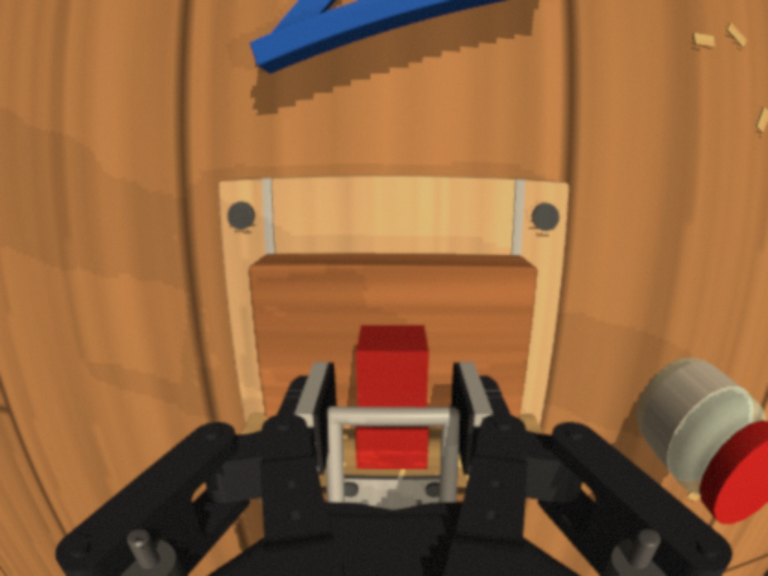

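View pics/s5.png

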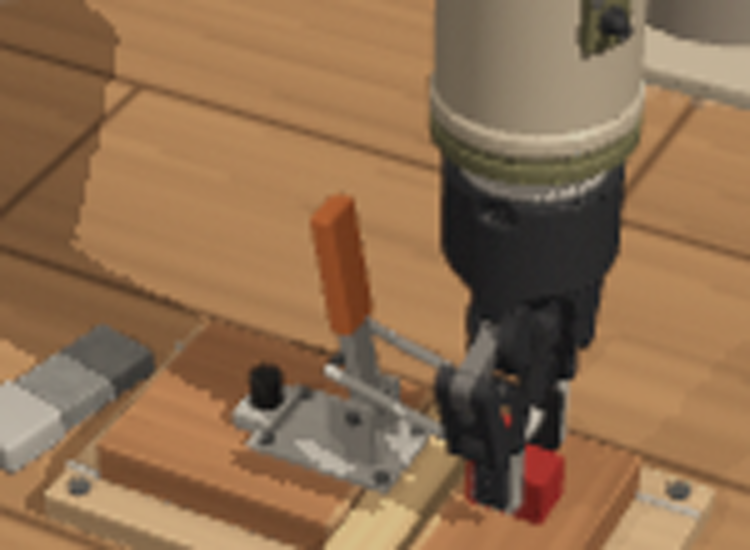

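{"name": "jog_arm", "arguments": {"jaw": [3.5, 3.5, 3.5, 3.5, 3.5, 3.5], "dp": [[0.05, 0, 0.2], [0.05, 0, 0.4], [0.05, 0, 0.5], [0.05, 0, 0.6], [0.05, 0, 0.7], [0.05, 0, 0.7]], "rotation": [[0, 0, 0], [0, 0, 0], [0, 0, 0], [0, 0, 0], [0, 0, 0], [0, 0, 0]]}}

```text
clock: 5.1
position: [0.531, 0.1005, 0.0496]
ee_rot: [[-0.011, 1.0, -0.001], [1.0, 0.011, -0.0], [-0.0, -0.001, -1.0]]
ft_force: [-6.4, -1.5, 2.2]
grip_width: 0.0414
```

```bash
python3 - <<'E'
from station import ctrl,cams
from h import *
s=ctrl.state();print(s["position"],s["ft_force"],s["grip_width"])
f=cams.grab_frame("wrist");pickle.dump(f,open("w6.pkl","wb"));cv2.imwrite("pics/w6.png",cv2.resize(f["color"],None,fx=1.5,fy=1.5))
E
```

```text
[0.53096955 0.10046655 0.04961749] [-6.37408251 -1.45353971  2.16713905] 0.041376366690962875
```

View pics/w6.png

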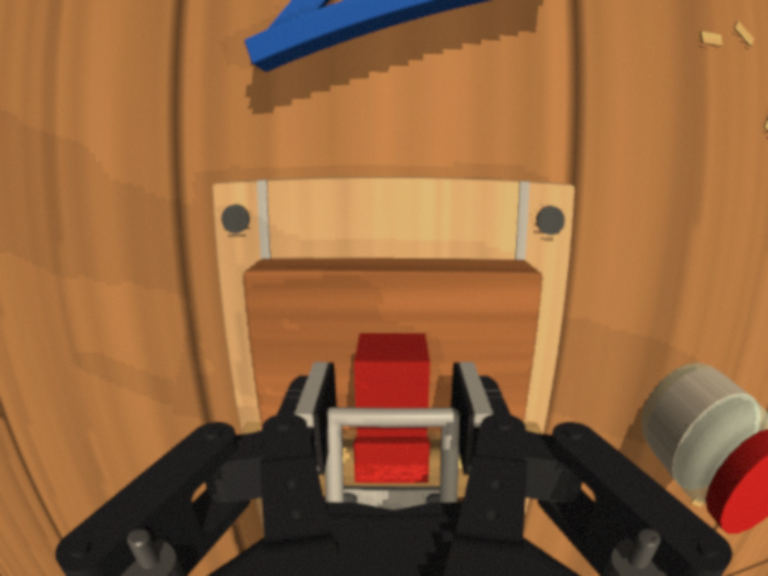

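{"name": "jog_arm", "arguments": {"jaw": [3.5, 3.5, 3.5], "dp": [[0, 0, 0.1], [0, 0, 0.15], [0, 0, 0.15]], "rotation": [[0, 0, 0], [0, 0, 0], [0, 0, 0]]}}

```text
clock: 5.4
position: [0.531, 0.1005, 0.0482]
ee_rot: [[-0.011, 1.0, -0.001], [1.0, 0.011, -0.0], [-0.0, -0.001, -1.0]]
ft_force: [-6.5, -0.2, 2.5]
grip_width: 0.0415
```

{"name": "jog_arm", "arguments": {"jaw": [3.5, 3.5, 3.5, 3.5], "dp": [[0, 0, 0.1], [0, 0, 0.15], [0, 0, 0.2], [0, 0, 0.2]], "rotation": [[0, 0, 0], [0, 0, 0], [0, 0, 0], [0, 0, 0]]}}

```text
clock: 5.73
position: [0.5311, 0.1005, 0.0474]
ee_rot: [[-0.011, 1.0, -0.001], [1.0, 0.011, -0.0], [-0.0, -0.001, -1.0]]
ft_force: [-12.7, -0.5, 14.9]
grip_width: 0.0416
```

{"name": "jog_arm", "arguments": {"jaw": [3.5, 3.5, 3.5, 3.5, 3.5, 3.5, 3.5], "dp": [[0, 0, -0.15], [-0.2, 0, -0.15], [-0.4, 0, -0.15], [-0.6, 0, -0.15], [-0.8, 0, -0.15], [-1.0, 0, -0.15], [-1.0, 0, -0.15]], "rotation": [[0, 0, 0], [0, 0, 0], [0, 0, 0], [0, 0, 0], [0, 0, 0], [0, 0, 0], [0, 0, 0]]}}

```text
clock: 6.32
position: [0.531, 0.0919, 0.0476]
ee_rot: [[-0.011, 1.0, -0.001], [1.0, 0.011, 0.002], [0.002, -0.001, -1.0]]
ft_force: [-5.0, 7.3, 1.2]
grip_width: 0.0415
```

```bash
python3 - <<'E'
from station import ctrl,cams
from h import *
s=ctrl.state();print(s["position"],s["ft_force"],s["grip_width"])
f=cams.grab_frame("wrist");pickle.dump(f,open("w7.pkl","wb"));cv2.imwrite("pics/w7.png",cv2.resize(f["color"],None,fx=1.5,fy=1.5))
f=cams.grab_frame("scene");pickle.dump(f,open("s7.pkl","wb"));crop(f,190,340,80,190,5,"pics/s7.png")
E
```

```text
[0.53095578 0.09194166 0.04760596] [-5.02672685  7.26286168  1.17650107] 0.04153544307954597
```

View pics/w7.png

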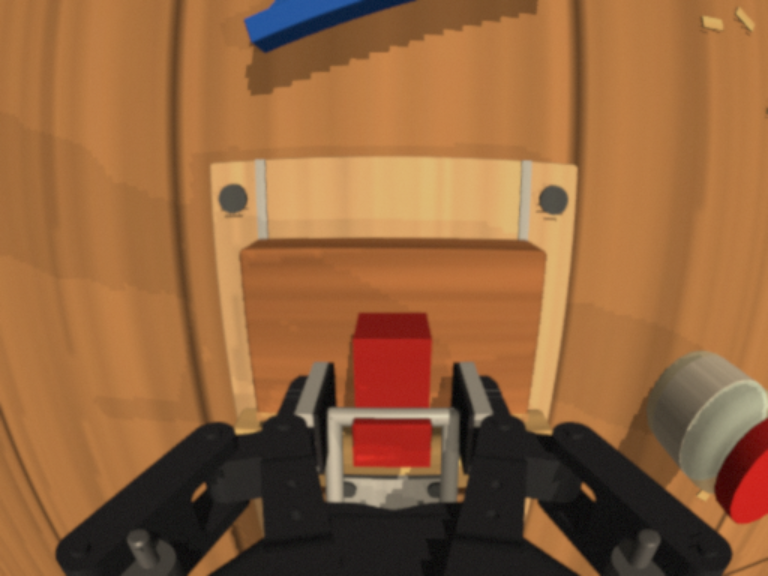

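View pics/s7.png

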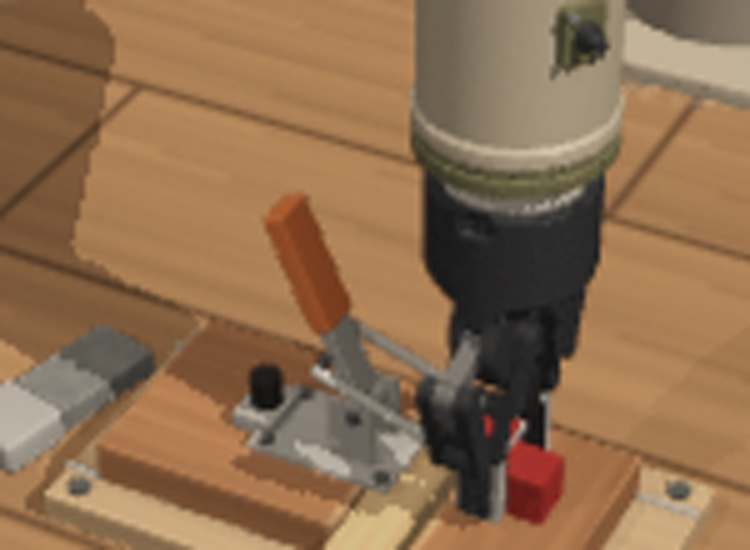

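```bash
python3 - <<'E'
from h import *
X=np.array([-.0105,1,0]);Y=np.array([-1,-.0105,0]);J=np.array([.5312,.0498,0])
ims=[]
for n in ("w6","w7"):
    f=pickle.load(open(n+".pkl","rb"));K=f["K"];E=f["extrinsics"]
    ims.append(cv2.resize(f["color"][195:335,200:325],None,fx=3.1,fy=3.1,interpolation=cv2.INTER_CUBIC))
    def pr(jx,z,jy=0):
        p=J+jx*X+jy*Y;p[2]=z;c=E[:3,:3]@p+E[:3,3];r=np.hypot(c[0],c[1]);th=np.arctan2(r,c[2])
        u,v=c[:2]/r*th*K[0,0]+K[:2,2][:2]; return np.round([(u-200+.5)*3.1,(v-195+.5)*3.1])
    for nm,a in dict(ledgeEnd=(.066,.066),ledge_y12=(.066,.066,.012),lipTipTop=(.044,.080),lipTipBot=(.044,.075),lipBackTop=(.0295,.08),postbottom=(.036,.066),bar_seat=(.039,.069),bar_p3=(.042,.069),bar_p8=(.047,.069),bar11=(.051,.069),barhigh8=(.047,.075)).items(): print(n,nm,pr(*a))
cv2.imwrite("pics/w67.png",np.hstack(ims))
E
```

```text
w6 ledgeEnd [189. 151.]
w6 ledge_y12 [111. 151.]
w6 lipTipTop [189. 322.]
w6 lipTipBot [189. 303.]
w6 lipBackTop [190. 394.]
w6 postbottom [190. 310.]
w6 bar_seat [190. 306.]
w6 bar_p3 [190. 292.]
w6 bar_p8 [190. 266.]
w6 bar11 [190. 245.]
w6 barhigh8 [189. 287.]
w7 ledgeEnd [190. 104.]
w7 ledge_y12 [108. 104.]
w7 lipTipTop [190. 283.]
w7 lipTipBot [190. 264.]
w7 lipBackTop [190. 361.]
w7 postbottom [190. 275.]
w7 bar_seat [190. 270.]
w7 bar_p3 [190. 254.]
w7 bar_p8 [190. 226.]
w7 bar11 [190. 204.]
w7 barhigh8 [190. 247.]
```

View pics/w67.png

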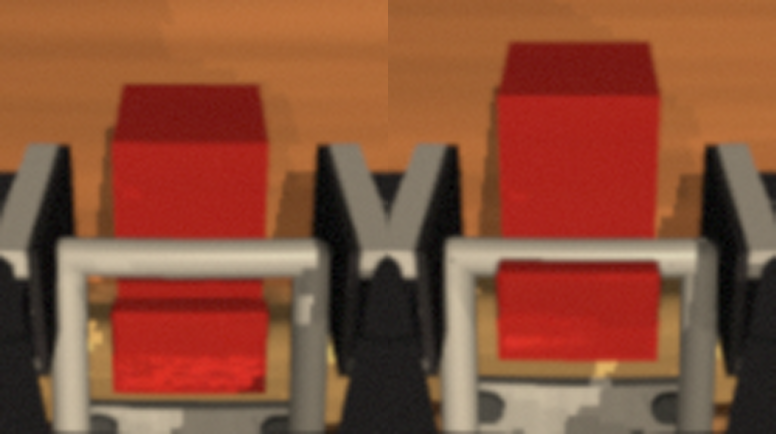

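{"name": "jog_arm", "arguments": {"jaw": [3.5, 3.5, 3.5, 3.5, 3.5], "dp": [[-0.1, 0, 0], [-0.2, 0, 0], [-0.3, 0, 0], [-0.4, 0, 0], [-0.4, 0, 0]], "rotation": [[0, 0, 0], [0, 0, 0], [0, 0, 0], [0, 0, 0], [0, 0, 0]]}}

```text
clock: 6.83
position: [0.5309, 0.09, 0.0476]
ee_rot: [[-0.011, 1.0, -0.001], [1.0, 0.011, 0.005], [0.005, -0.001, -1.0]]
ft_force: [-5.8, 17.6, 0.4]
grip_width: 0.0413
```

```bash
python3 - <<'E'
from station import ctrl,cams
from h import *
s=ctrl.state();print(s["position"],s["ft_force"],s["grip_width"])
f=cams.grab_frame("wrist");pickle.dump(f,open("w8.pkl","wb"));cv2.imwrite("pics/w8.png",cv2.resize(f["color"][195:335,200:325],None,fx=4,fy=4,interpolation=cv2.INTER_CUBIC))
E
```

```text
[0.53093247 0.09000557 0.04758737] [-5.76037976 17.57237016  0.35065793] 0.04127504281398597
```

View pics/w8.png

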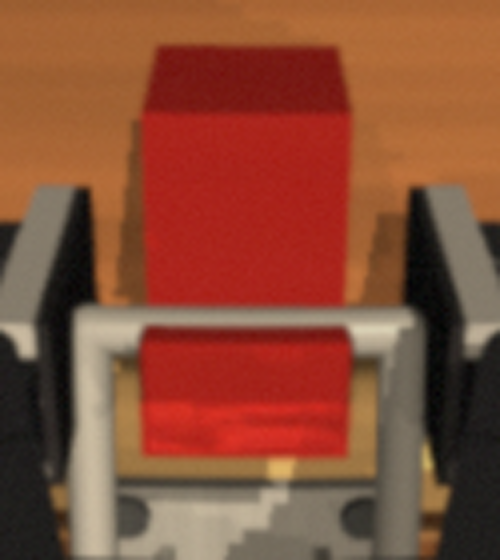

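{"name": "jog_arm", "arguments": {"jaw": [7, 7, 7, 7, 7, 7, 7, 7, 7, 7], "dp": [[0, 0, 0], [0, 0, 0], [0, 0, 0], [0, 0, 0], [0, 0, -2], [0, 0, -5], [0, 0, -8], [0, 0, -11], [0, 0, -13], [0, 0, -13]], "rotation": [[0, 0, 0], [0, 0, 0], [0, 0, 0], [0, 0, 0], [0, 0, 0], [0, 0, 0], [0, 0, 0], [0, 0, 0], [0, 0, 0], [0, 0, 0]]}}

```text
clock: 7.72
position: [0.5349, 0.0865, 0.1837]
ee_rot: [[-0.01, 1.0, 0.01], [1.0, 0.01, 0.0], [0.0, 0.01, -1.0]]
ft_force: [0.3, 0.4, -0.6]
grip_width: 0.0698
```

```bash
python3 - <<'E'
from station import ctrl,cams
from h import *
s=ctrl.state();print(s["position"],s["ft_force"],s["grip_width"],s["joint_pos"])
f=cams.grab_frame("wrist");pickle.dump(f,open("w9.pkl","wb"));cv2.imwrite("pics/w9.png",cv2.resize(f["color"],None,fx=1.5,fy=1.5))
f=cams.grab_frame("scene");pickle.dump(f,open("s9.pkl","wb"));crop(f,190,340,80,190,5,"pics/s9.png")
E
```

```text
[0.53492966 0.08652571 0.18367638] [ 0.31157694  0.39142957 -0.57864087] 0.06984297248170174 [ 6.58740073e-02 -9.09105441e-03  1.72082428e+00 -2.06381200e-04
  1.42009874e+00  5.54199788e-02]
```

View pics/w9.png

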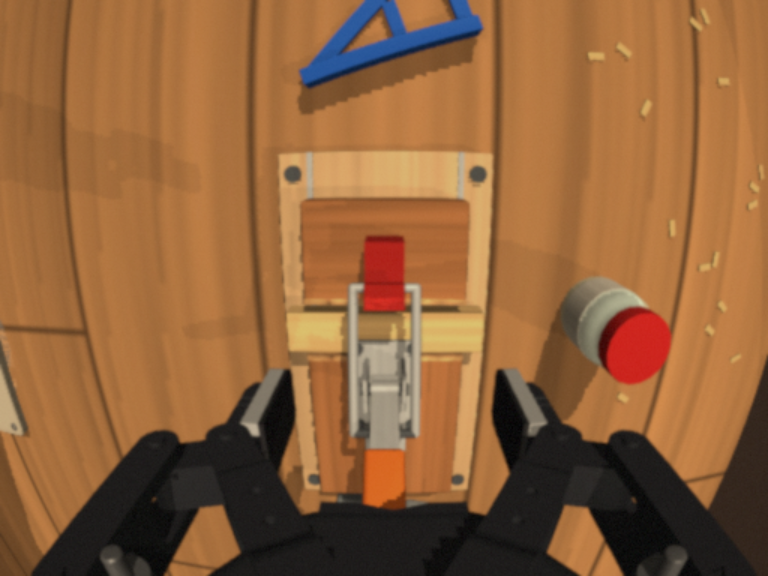

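View pics/s9.png

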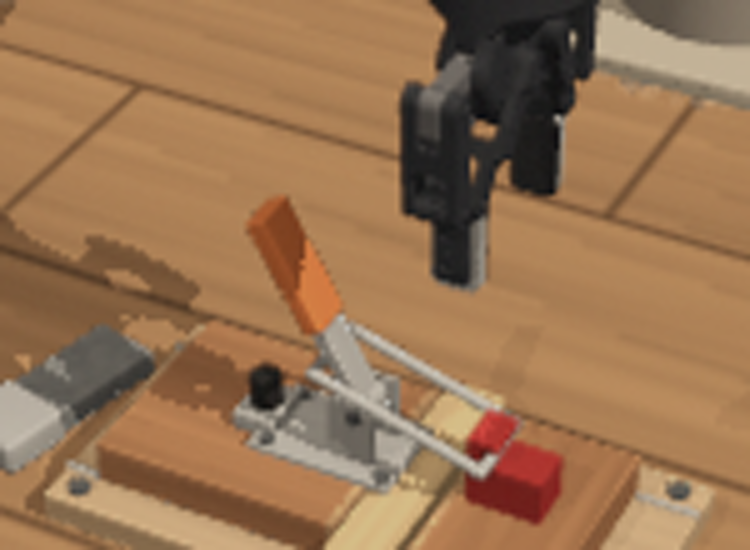

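{"name": "jog_arm", "arguments": {"jaw": [0, 0, 0, 0, 0, 0, 0, 0], "dp": [[-2, -0.3, 0], [-4, -0.3, 0], [-6, -0.3, 0.5], [-7, -0.3, 1.5], [-7.5, -0.3, 2.5], [-7.8, -0.3, 3.0], [-7.8, -0.3, 3.0], [-7.8, -0.3, 3.0]], "rotation": [[0, 0, 0], [0, 0, 0], [0, 0, 0], [0, 0, 0], [0, 0, 0], [0, 0, 0], [0, 0, 0], [0, 0, 0]], "grip_force": 20}}

```text
clock: 8.48
position: [0.5286, 0.0093, 0.1461]
ee_rot: [[-0.011, 1.0, -0.002], [1.0, 0.011, 0.0], [0.001, -0.002, -1.0]]
ft_force: [-0.3, 0.0, -0.7]
grip_width: -0.0
```

```bash
python3 - <<'E'
from station import ctrl,cams
from h import *
s=ctrl.state();print(s["position"],s["ft_force"],s["grip_width"])
f=cams.grab_frame("wrist");cv2.imwrite("pics/w10.png",cv2.resize(f["color"],None,fx=1.5,fy=1.5))
f=cams.grab_frame("scene");crop(f,190,340,80,190,5,"pics/s10.png")
E
```

```text
[0.52859292 0.00926626 0.14612934] [-0.32007245  0.0009763  -0.69079297] -1.6241122527397427e-05
```

View pics/w10.png

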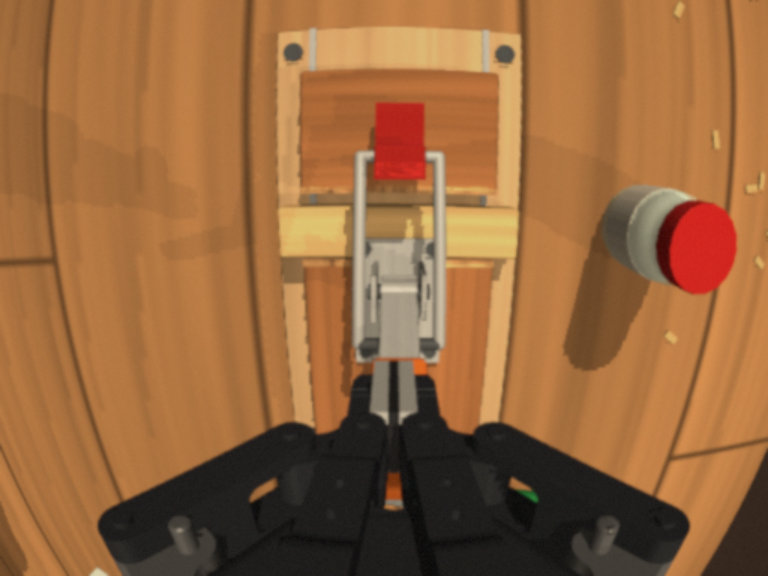

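View pics/s10.png

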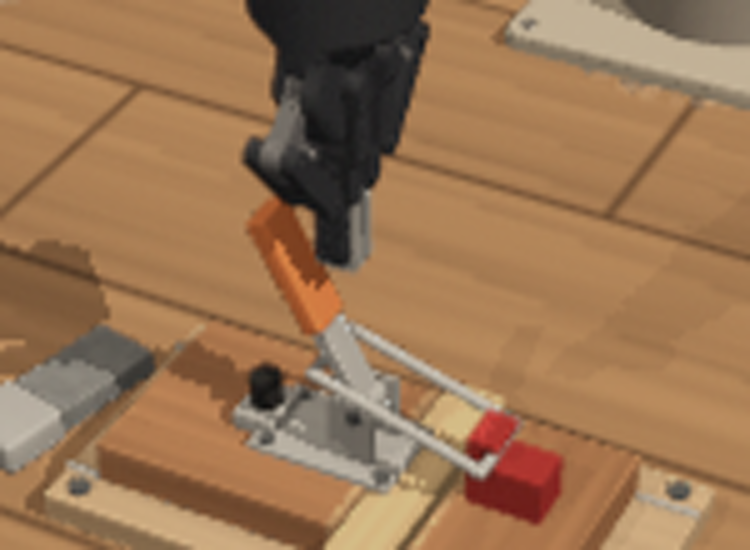

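{"name": "jog_arm", "arguments": {"jaw": [0, 0, 0, 0, 0, 0, 0, 0], "dp": [[-0.5, 0.3, 0], [-1.0, 0.3, 0], [-1.4, 0.3, 0], [-1.8, 0.3, 0.1], [-2.2, 0.3, 0.2], [-2.6, 0.3, 0.4], [-2.9, 0.3, 0.6], [-2.9, 0.3, 0.6]], "rotation": [[0, 0, 0], [0, 0, 0], [0, 0, 0], [0, 0, 0], [0, 0, 0], [0, 0, 0], [0, 0, 0], [0, 0, 0]]}}

```text
clock: 9.25
position: [0.5327, -0.02, 0.1411]
ee_rot: [[-0.011, 1.0, 0.0], [1.0, 0.011, 0.002], [0.002, 0.0, -1.0]]
ft_force: [1.4, 2.6, 0.5]
grip_width: -0.0
```

```bash
python3 - <<'E'
from station import ctrl,cams
from h import *
s=ctrl.state();print(s["position"],s["ft_force"],s["grip_width"])
f=cams.grab_frame("wrist");cv2.imwrite("pics/w11.png",cv2.resize(f["color"],None,fx=1.5,fy=1.5))
f=cams.grab_frame("scene");crop(f,190,340,80,190,5,"pics/s11.png")
E
```

```text
[ 0.53270478 -0.02001046  0.14108139] [1.40816541 2.64690476 0.54832774] -2.893996809334593e-05
```

View pics/w11.png

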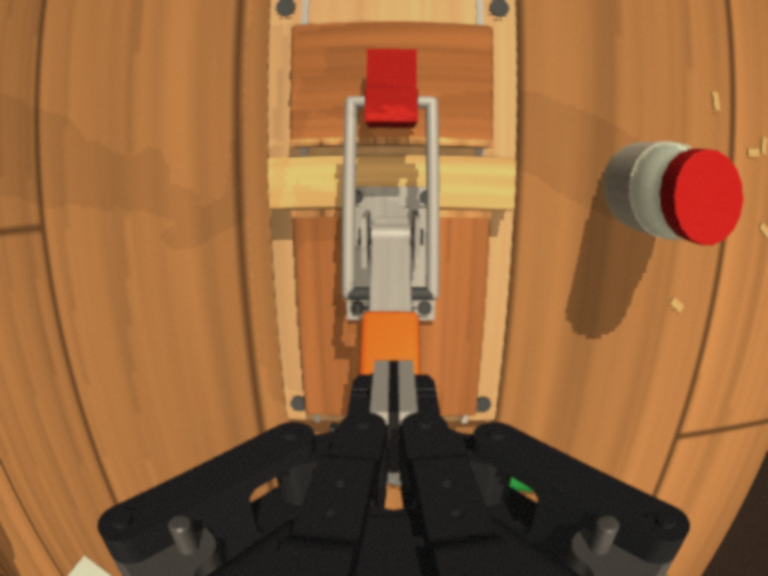

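View pics/s11.png

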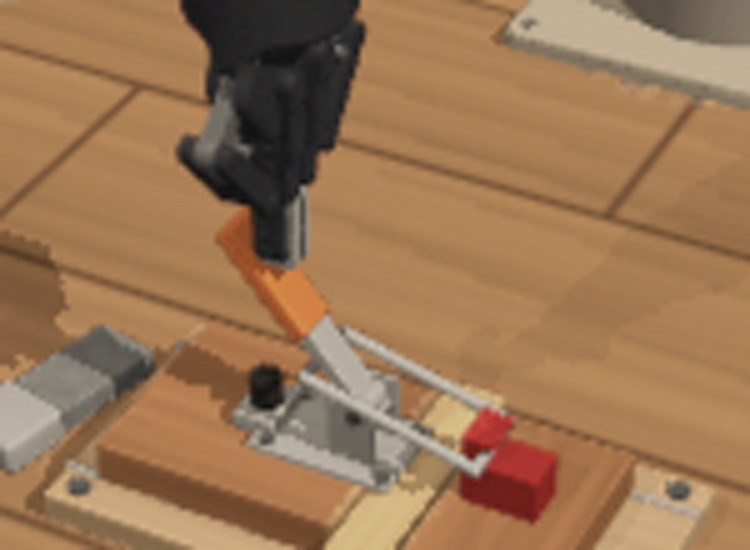

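{"name": "jog_arm", "arguments": {"jaw": [0, 0, 0, 0, 0, 0, 0, 0, 0, 0], "dp": [[-0.4, 0, 0.35], [-0.75, 0, 0.7], [-1.05, 0, 1.0], [-1.35, 0, 1.3], [-1.6, 0, 1.6], [-1.85, 0, 1.95], [-2.1, 0, 2.3], [-2.3, 0, 2.65], [-2.5, 0, 3.0], [-2.5, 0, 3.0]], "rotation": [[0, 0, 0], [0, 0, 0], [0, 0, 0], [0, 0, 0], [0, 0, 0], [0, 0, 0], [0, 0, 0], [0, 0, 0], [0, 0, 0], [0, 0, 0]]}}

```text
clock: 10.18
position: [0.5329, -0.0461, 0.1107]
ee_rot: [[-0.011, 1.0, -0.0], [1.0, 0.011, -0.001], [-0.001, -0.0, -1.0]]
ft_force: [-0.0, -1.1, 1.3]
grip_width: -0.0001
```

```bash
python3 - <<'E'
from station import ctrl,cams
from h import *
s=ctrl.state();print(s["position"],s["ft_force"],s["grip_width"])
f=cams.grab_frame("wrist");cv2.imwrite("pics/w12.png",cv2.resize(f["color"],None,fx=1.5,fy=1.5))
f=cams.grab_frame("scene");crop(f,190,340,80,190,5,"pics/s12.png")
E
```

```text
[ 0.53285362 -0.04612366  0.1107013 ] [-0.0428741  -1.14981649  1.27617137] -0.0001448177806806705
```

View pics/w12.png

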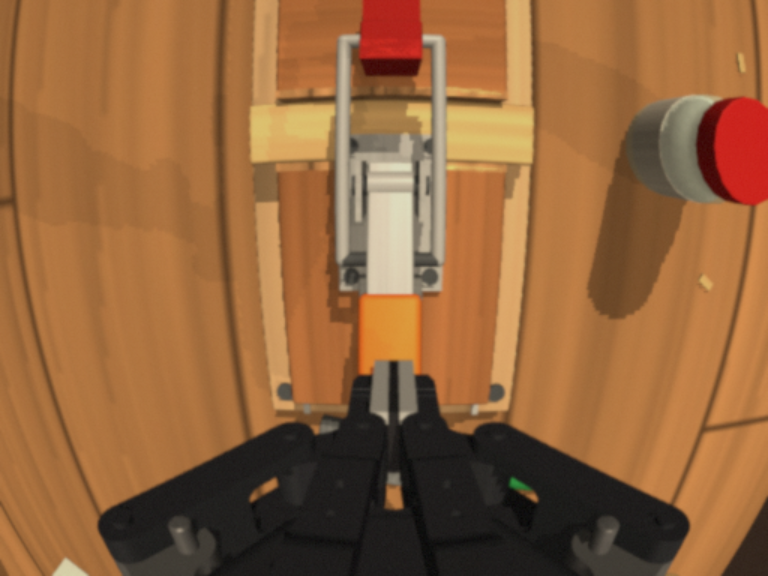

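View pics/s12.png

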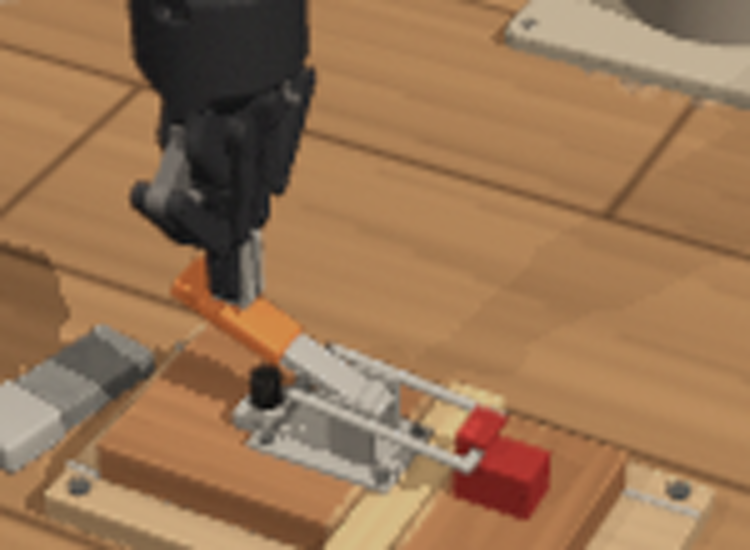

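{"name": "jog_arm", "arguments": {"jaw": [0, 0, 0, 0, 0, 0, 0], "dp": [[-0.1, 0, 0.3], [-0.2, 0, 0.6], [-0.3, 0, 0.9], [-0.4, 0, 1.2], [-0.5, 0, 1.4], [-0.5, 0, 1.6], [-0.5, 0, 1.6]], "rotation": [[0, 0, 0], [0, 0, 0], [0, 0, 0], [0, 0, 0], [0, 0, 0], [0, 0, 0], [0, 0, 0]]}}

```text
clock: 10.87
position: [0.5327, -0.0503, 0.0946]
ee_rot: [[-0.011, 1.0, -0.001], [1.0, 0.011, 0.0], [0.0, -0.001, -1.0]]
ft_force: [-0.1, -0.1, 0.4]
grip_width: 0.0
```

{"name": "jog_arm", "arguments": {"jaw": [0, 0, 0, 0], "dp": [[0, 0, 0.15], [-0.1, 0, 0.3], [-0.1, 0, 0.4], [-0.1, 0, 0.4]], "rotation": [[0, 0, 0], [0, 0, 0], [0, 0, 0], [0, 0, 0]]}}

```text
clock: 11.2
position: [0.5327, -0.0512, 0.0908]
ee_rot: [[-0.011, 1.0, -0.001], [1.0, 0.011, 0.0], [0.0, -0.001, -1.0]]
ft_force: [0.9, -0.3, 0.5]
grip_width: 0.0002
```

```bash
python3 - <<'E'
from station import ctrl,cams
from h import *
s=ctrl.state();print(s["position"],s["ft_force"],s["grip_width"])
f=cams.grab_frame("wrist");cv2.imwrite("pics/w13.png",cv2.resize(f["color"],None,fx=1.5,fy=1.5))
f=cams.grab_frame("scene");crop(f,190,340,80,190,5,"pics/s13.png")
E
```

```text
[ 0.53271517 -0.05119552  0.09084687] [ 0.90690431 -0.2710516   0.52663796] 0.000244254668180827
```

View pics/s13.png

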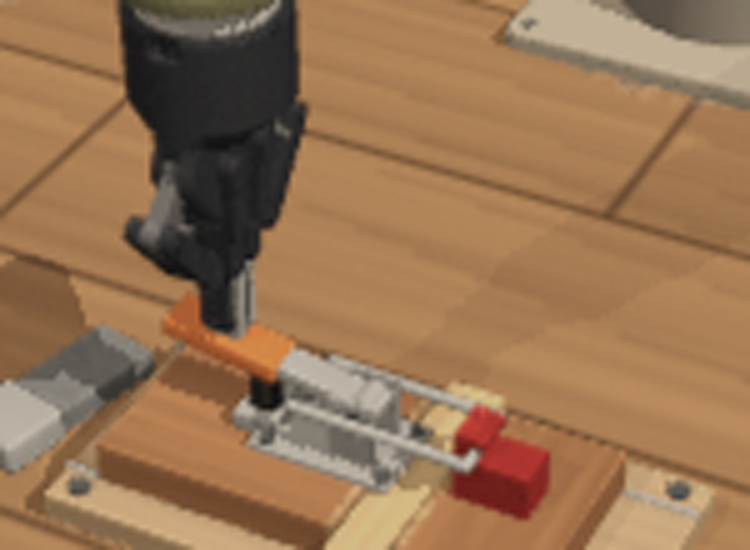

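{"name": "jog_arm", "arguments": {"jaw": [0, 0, 0, 0], "dp": [[0, 0, 0.1], [0, 0, 0.2], [0, 0, 0.3], [0, 0, 0.3]], "rotation": [[0, 0, 0], [0, 0, 0], [0, 0, 0], [0, 0, 0]]}}

```text
clock: 11.63
position: [0.5329, -0.0513, 0.0881]
ee_rot: [[-0.011, 1.0, -0.0], [1.0, 0.011, -0.0], [-0.0, -0.0, -1.0]]
ft_force: [0.4, -0.8, -0.3]
grip_width: -0.0004
```

{"name": "jog_arm", "arguments": {"jaw": [0, 0, 0, 0], "dp": [[0, 0, 0.1], [0, 0, 0.2], [0, 0, 0.3], [0, 0, 0.3]], "rotation": [[0, 0, 0], [0, 0, 0], [0, 0, 0], [0, 0, 0]]}}

```text
clock: 11.97
position: [0.5329, -0.0512, 0.085]
ee_rot: [[-0.011, 1.0, -0.0], [1.0, 0.011, 0.0], [0.0, -0.0, -1.0]]
ft_force: [0.6, -0.5, -0.8]
grip_width: -0.0004
```

{"name": "jog_arm", "arguments": {"jaw": [0, 0, 0], "dp": [[0, 0, 0.1], [0, 0, 0.2], [0, 0, 0.2]], "rotation": [[0, 0, 0], [0, 0, 0], [0, 0, 0]]}}

```text
clock: 12.22
position: [0.5328, -0.0512, 0.083]
ee_rot: [[-0.011, 1.0, -0.0], [1.0, 0.011, 0.0], [0.0, -0.0, -1.0]]
ft_force: [-0.5, 0.4, 0.9]
grip_width: 0.0003
```

```bash
python3 - <<'E'
from station import ctrl,cams
from h import *
s=ctrl.state();print(s["position"],s["ft_force"],s["grip_width"])
f=cams.grab_frame("wrist");cv2.imwrite("pics/w14.png",cv2.resize(f["color"],None,fx=1.5,fy=1.5))
f=cams.grab_frame("scene");crop(f,200,310,120,190,7,"pics/s14.png")
E
```

```text
[ 0.53278543 -0.05124635  0.0829731 ] [-0.49435406  0.41406053  0.94632202] 0.0002770501492261326
```

View pics/s14.png

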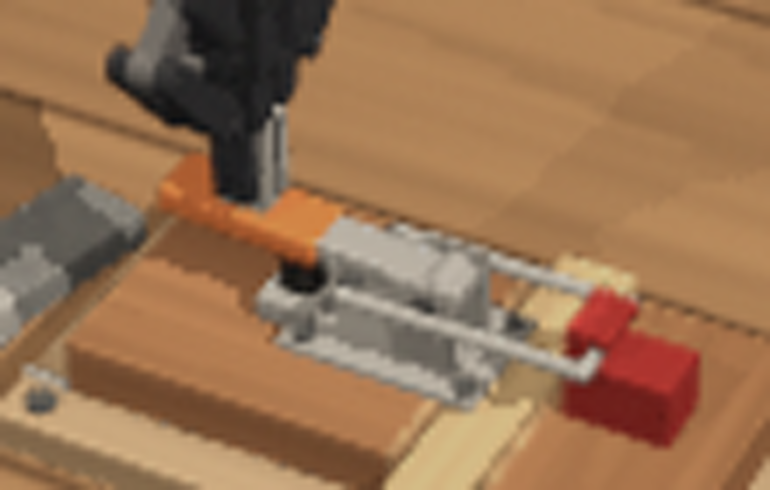

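{"name": "jog_arm", "arguments": {"jaw": [0, 0, 0], "dp": [[0, 0, 0.1], [0, 0, 0.2], [0, 0, 0.2]], "rotation": [[0, 0, 0], [0, 0, 0], [0, 0, 0]]}}

```text
clock: 12.57
position: [0.5331, -0.0514, 0.0814]
ee_rot: [[-0.011, 1.0, 0.0], [1.0, 0.011, -0.0], [-0.0, 0.0, -1.0]]
ft_force: [-0.6, 0.2, 1.4]
grip_width: 0.0001
```

{"name": "jog_arm", "arguments": {"jaw": [0, 0, 0], "dp": [[0, 0, 0.1], [0, 0, 0.2], [0, 0, 0.2]], "rotation": [[0, 0, 0], [0, 0, 0], [0, 0, 0]]}}

```text
clock: 12.82
position: [0.5333, -0.0514, 0.081]
ee_rot: [[-0.011, 1.0, 0.001], [1.0, 0.011, -0.0], [-0.0, 0.001, -1.0]]
ft_force: [-7.4, 1.3, 15.1]
grip_width: 0.0
```

{"name": "jog_arm", "arguments": {"jaw": [0, 0, 0], "dp": [[0, 0, 0.04], [0, 0, 0.04], [0, 0, 0.04]], "rotation": [[0, 0, 0], [0, 0, 0], [0, 0, 0]]}}

```text
clock: 13.07
position: [0.5333, -0.0514, 0.0809]
ee_rot: [[-0.011, 1.0, 0.001], [1.0, 0.011, -0.0], [-0.0, 0.001, -1.0]]
ft_force: [-9.2, 0.8, 17.7]
grip_width: -0.0001
```

{"name": "jog_arm", "arguments": {"jaw": [0, 0, 0, 0, 0, 0, 0, 0, 0, 0], "dp": [[0, 0, -0.2], [0, 0, -0.5], [0, 0, -1], [0, 0, -2], [0, 0, -4], [0, 0, -7], [0, 0, -10], [0, 0, -13], [0, 0, -14], [0, 0, -14]], "rotation": [[0, 0, 0], [0, 0, 0], [0, 0, 0], [0, 0, 0], [0, 0, 0], [0, 0, 0], [0, 0, 0], [0, 0, 0], [0, 0, 0], [0, 0, 0]]}}

```text
clock: 13.9
position: [0.5352, -0.0517, 0.2237]
ee_rot: [[-0.011, 1.0, 0.007], [1.0, 0.011, -0.001], [-0.001, 0.007, -1.0]]
ft_force: [0.0, -0.2, -0.1]
grip_width: -0.0002
```

```bash
python3 - <<'E'
from station import ctrl,cams
from h import *
s=ctrl.state();print(s["position"],s["ft_force"],s["grip_width"],s["clock"])
f=cams.grab_frame("wrist");cv2.imwrite("pics/w15.png",cv2.resize(f["color"],None,fx=1.5,fy=1.5))
f=cams.grab_frame("scene");pickle.dump(f,open("s15.pkl","wb"));crop(f,200,310,120,190,7,"pics/s15.png")
f=cams.grab_frame("top");pickle.dump(f,open("t15.pkl","wb"));crop(f,185,345,195,295,5,"pics/t15.png")
E
```

```text
[ 0.53521013 -0.05169667  0.22372753] [ 0.03718953 -0.22658863 -0.14523646] -0.0001937286084682188 13.9
```

View pics/w15.png

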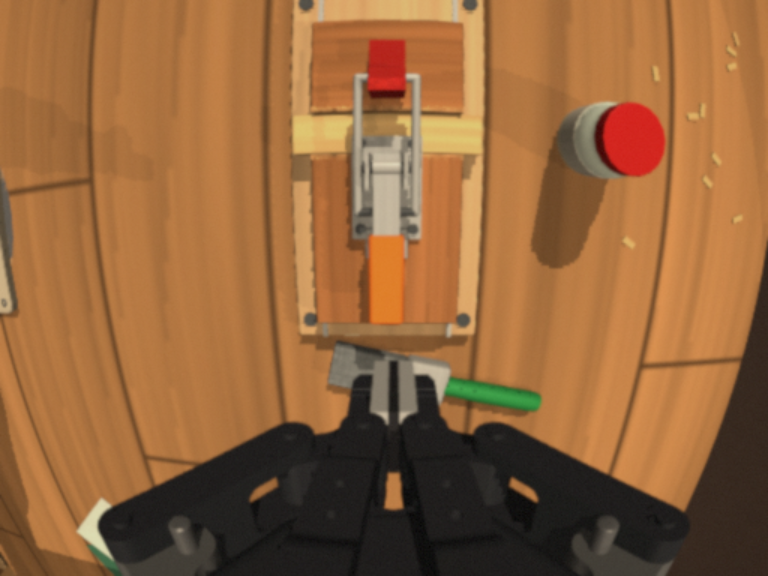

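View pics/s15.png

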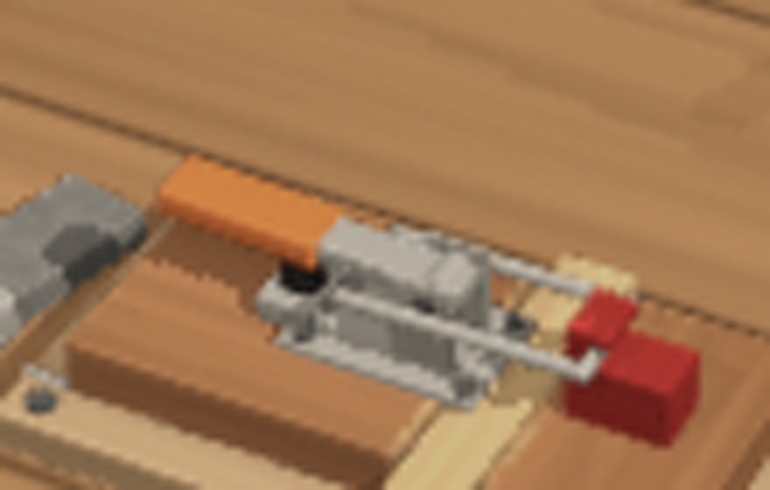

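View pics/t15.png

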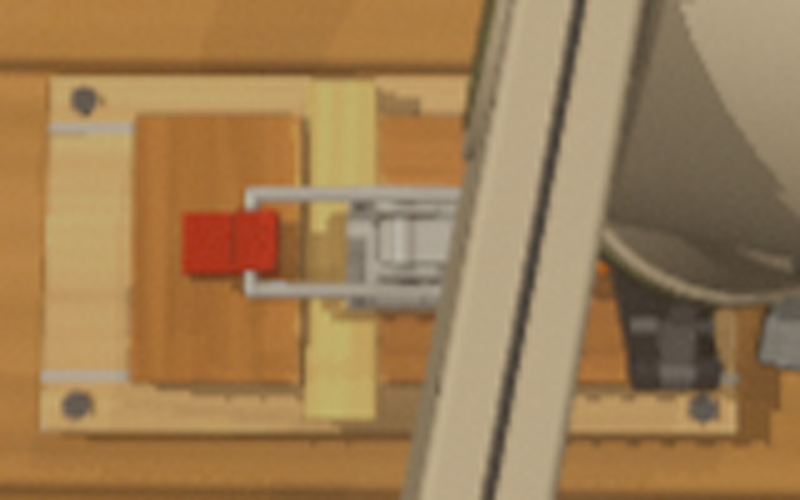

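```bash
python3 - <<'E'
from station import ctrl
s=ctrl.state();print(s["dq"].round(4),s["ft_force"]);print(ctrl.finish_job())
E
```

```text
[ 0.002   0.0149  0.0168 -0.0004 -0.0014 -0.001 ] [-0.20732237 -0.71219207 -0.27387412]
the job is handed in; nothing more can be done
None
```

The jig is closed, and I handed the job in at about 14 s on the robot's clock. There was no verdict, and some final conditions I could only judge from pictures and forces.

**What I did:** I gripped the loop's side wires beside the bar and carried the bar over the lip. I set it on the ledge about 12 mm out, at 15 N, then drew it back under the lip and let go. With the fingers shut and the tool pointing down, I pushed the lever over from the keeper side and pressed it down.

**Last checks:**
- **Bar:** the wrist, scene and top views all show it behind the hook with the lip covering it. This was already so while the lever stood near 1 rad. By my estimate it sat about 1 mm to +x of the seat at release; after that I judged it only from pictures.
- **Jaw:** the hook moved about 8 mm towards the blank in the top view, so the opening is about 1 mm.
- **Lever:** it met a stiff stop with the fingertips at z = 0.081 m, which puts the lever near 0.04 rad.
- **Forces:** the most pressed on the lever was about 18 N down and 9 N sideways, about 20 N in all. The 17.6 N on drawing back went into the bar, and I saw no sign of the fingers touching the jaw or hook.
- **At hand-in:** the gripper was about 140 mm above the lever and read almost no force. The jar and brush look unmoved in the last views, while the square was out of view then but unmoved in an earlier one.

**Not confirmed:**
- I did not measure the force on the rubber stop after letting go. That the lever still bears on it is inferred from the stiff contact and the last picture.
- Pressing took only a newton or two at the readings between moves, well under the 10 N expected.
- Depths from the scene camera disagreed with the top camera by 4 to 9 mm, so I relied on triangulated points, which agreed to about 1 to 3 mm.

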